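# Hold the drying-box hatch open with its lever

### The job

A paint pot stands on the heavy steel hatch of the drying box: push it with your fingertips, upright and without picking it up, along the top past the hinge until it stands entirely on the fixed wooden top behind the hatch. Then press down the padded long end of the loose lever so that its short end raises the hatch by at least 20 degrees, and finish while still holding the lever down, with the hatch standing still and open so that the miniature inside can be taken out. Only push and press: leave the lever in its bracket, never move the hatch with the hand itself, and leave the other things beside the box alone.

Things in the scene. Friction and masses are not known exactly. Their poses are not given: they have to be found in the camera images.
- dry_box: Fixed plywood box, 220 mm long (x), 140 wide (y), 75 high. Origin on the desk under the middle of its notched front wall; +x runs from the lever end to the closed end, z up. Flat top at z = 75: hatch over x = 5 to 113, y = -46 to 46; hinge line at x = 115; fixed top behind it to x = 220. In front a steel bracket for the lever: two cheek plates, x = -43 to -7, up to z = 80.
- parking (a point): Middle of the fixed top behind the hatch, on its surface: box frame (165, 0, 75) mm. The pot stands entirely off the hatch when its centre is beyond x = 132 mm in the box frame.
- hatch (a joint): Angle of the hatch: 0 shut (flush with the box top), grows as its front edge (towards the lever) rises; 0.35 rad is 20 degrees. Steel plate 108 x 92 x 12 mm, 1.2 to 1.9 kg, falls shut by itself when the lever is released.
- hatch_edge (a point): Middle of the free front edge of the hatch, on its top face; 110 mm from the hinge line.
- lever: Loose straight aluminium lever, 0.13 kg, along the box's x. Origin at the centre of its 10 mm cross pin, which rests in the bracket's open-topped slots at box frame (-25, 0, 68) mm and must stay there. Short end: 60 mm in +x, through the notch, under the hatch. Long end: 160 mm towards -x to mid-pad, sloping up 0.36 rad at the start. Bar 18 mm wide, 10 thick.
- pad (a point): Middle of the rubber top face of the pad (48 x 50 mm) on the lever's long end, about 131 mm above the desk at the start. Pressed (2 to 6 N) it sinks on an arc of 160 mm radius about the pin, moving up to 13 mm farther from the box. Hatch at 20 degrees: pad about 55 mm above the desk; full travel ends on the 6 mm baseboard, pad top at about 25 mm.
- paint_pot: Paint pot, upright closed cylinder 35 mm in diameter, 36 mm high, 40 g, standing on the hatch. Origin at the centre of its underside.
- dark_pot: Bystander: dark paint pot, 34 mm in diameter, 36 mm high, on the baseboard beside the lever. Origin at the centre of its underside.
- figure: Bystander: painted miniature on a round base, 33 mm in diameter, 51 mm high, on the baseboard beside the lever. Origin at the centre of its underside.
- squat_tin: Bystander: small round tin, 31 mm in diameter, 11 mm high, on the baseboard beside the lever. Origin at the centre of its underside.

How it is judged:
By the outcome, as a careful person would: the job done as asked, in the order asked, and still so for the second after the job is handed in, while the arm keeps its last pose, push and grip.
It also fails if it takes over 45 s, if anything falls off the work surface, if the arm or the gripper's body presses on something with over 40 N, if the wrist force passes 120 N, or if a joint passes its speed limit or range.

### The arm

A 6-joint arm with a two-finger parallel gripper is mounted at the origin on a cart in front of the work surface, level with it; the furniture and walls round the work are solid. World frame = base frame: x ahead of the robot, y to its left, z up, the work surface at z = 0. Lengths are in mm, angles in rad, forces in N, time in s.
With the tool pointing down it reaches from about 300 to 875 mm from the base axis. Payload 6.4 kg.
Tool frame: the origin (TCP) lies on the centre line of the jaws, within the pads' length; the fingertips stand 25 mm ahead of it and the grasp point (between the pads) lies 6 mm ahead of it; z points along the fingers, y is the line along which they close (so a half turn about z gives the same grasp; the last joint's range is limited). The gripper opens to 85 mm and grips with 20 to 120 N. Pads are 22 mm wide; open, the fingers measure 114 mm over their backs; the gripper's body (76 mm by 85 mm) begins 54 mm behind the grasp point. The pads swing forward as they close: fully open they stand 13 mm farther back than shut.
Start: joints at [-1.502, 0.181, 1.607, -0, 1.354, -0.206], TCP at [156.045, -553.436, 229.288] pointing down, gripper open.
Joint ranges: [-2.99, 2.99], [-0.89, 2.07], [0.3, 2.58], [-1.14, 4.28], [0, 2.63], [-3.12, 3.12]. Speed limits (rad/s): [2.57, 2.57, 3.01, 3.14, 3.14, 3.14].

### API

Orientations are given as a unit quaternion [x, y, z, w].
In Python, from bench import robot gives the robot as it stands. Calls block until the motion is done:
- robot.goto(position, orientation): joint-space move of the TCP to a pose.
- robot.move_l(position, rotation=None, speed=150): straight line of the TCP; rotation=None keeps the orientation; speed is the mean speed in mm/s.
- robot.move_j(angles): joint-space move.
- robot.gripper_open() and robot.clamp(grasp_force=None): open the fingers fully, or close them until they stop; grasp_force is the grip in N (None keeps the last).
- robot.dwell(seconds).
- robot.inverse_kinematics(position, orientation): joint angles nearest the present ones, or None.
- robot.sense(): the state.
- robot.grab_frame(name): name is "scene" or "side" or "wrist"; returns (picture, depth): 384x512x3 uint8, red, green, blue; 384x512 float32, mm along the optical axis (not along the pixel's ray), 0 where there is no reading.
- robot.camera_params(name): a dict with "K" (3x3 intrinsics, pixels), "position" and "orientation" of the camera in the world; the wrist camera has in their place "T_tool_cam" (4x4, takes a point from camera to tool coordinates, whose origin is the TCP and whose axes are the flange's). Camera axes: x right, y down, z forward; pixel columns grow to the right and rows downward; lengths in mm; the calibration is good to about 2 mm. The wrist camera is an equidistant fisheye: a pixel r from the principal point sees the ray r / f radians off the axis. A picture is of the moment at which its call begins: read the wrist's pose just before it. camera_params takes no time and is no camera call.
A pose or a line that the arm cannot do raises robot.Unreachable and nothing moves.
- robot.sign_off(): hands the job in; it is judged then, once.
Trained networks look in the newest picture that a camera, given by its name, has taken for a name from the list of things; names that differ only in an ending like _2 or _b are one class to them, and where a whole thing is asked for, a point or a joint stands for the part that bears it (a point fixed in the world has none). Each returns a list of dicts, best first, with "p" (0 to 1); they miss things now and then, are a little off and sometimes report something else, mostly with a low value. They report only what shows in the picture. A call takes as long as a camera call.
- robot.masks_of(label, camera): "region" (384x512 bool, what is visible of it) and "at" ([column, row] in pixels, amid what is visible of it).
The state is a dict: "time_s": time; "joint_pos": joint angles; "qd": joint speeds; "joint_torque": joint torques, N m; "ee_pos": TCP position; "eef_rot": TCP orientation; "ft_force": force on the tool from outside, world axes, zero at the start; "torque": the same for the moment, N m; "width": opening from 0.0 (shut) to 1.0 (fully open); "grasp_force": force on a finger pad.
Only numpy, scipy, OpenCV 4.12 (cv2) and the standard library are available. Lean on these libraries where they do the work, as an engineer would, in place of code of your own. Each camera call takes 0.05 s, during which the arm holds its last target. There are 200 camera calls.

## Working session

There is one attempt and no reset: what is moved stays moved. The work goes in short steps, each a Python script; the robot and the scene stay as the last script left them, time stands still between calls to the robot, and variables do not carry over. Pictures are saved under pics/ and viewed, at most 10 in all, crops included, and the job is handed in when it is done.

```bash
mkdir -p pics; cat > h.py <<'E'
import numpy as np, cv2
from scipy.spatial.transform import Rotation as R
from bench import robot
def cloud(cam,d):
    c=robot.camera_params(cam);K=np.array(c["K"]);v,u=np.mgrid[:384,:512]
    p=np.stack([(u-K[0,2])/K[0,0]*d,(v-K[1,2])/K[1,1]*d,d],-1)
    return p@R.from_quat(c["orientation"]).as_matrix().T+np.array(c["position"])
def snap(cam,n):
    im,d=robot.grab_frame(cam);cv2.imwrite(f"pics/{n}.png",cv2.cvtColor(im,cv2.COLOR_RGB2BGR));return im,d
E
python3 - <<'E'
from h import *
s=robot.sense();print(s["time_s"],s["eef_rot"],s["width"])
out={}
for c in["scene","side"]:
    im,d=snap(c,c+"0");P=cloud(c,d);out[c]=P;out[c+"d"]=d
    for n in["dry_box","hatch","lever","pad","paint_pot","dark_pot","figure","squat_tin"]:
        for m in robot.masks_of(n,c)[:2]:
            q=P[m["region"]&(d>0)]
            out[c+n]=m["region"] if c+n not in out else out[c+n]
            print(c,n,round(m["p"],2),np.round(m["at"]),len(q),np.median(q,0).round(),np.percentile(q,3,0).round(),np.percentile(q,97,0).round())
np.savez("o.npz",**out)
cv2.imwrite("pics/both.png",cv2.resize(np.hstack([cv2.imread("pics/scene0.png"),cv2.imread("pics/side0.png")]),(800,300)))
E
```

```text
0.0 [ 9.90574131e-01  1.36974936e-01  5.73434016e-05 -8.68200122e-04] 0.9990906595470892
scene dry_box 0.57 [217. 275.] 13308 [519. 187.  73.] [ 468. -101.    3.] [614. 301.  76.]
scene hatch 0.95 [228. 264.] 1850 [528. 152.  74.] [493.  89.  72.] [581. 194.  76.]
scene hatch 0.39 [296. 196.] 1422 [529. -47.  97.] [ 502. -188.    1.] [599.  71. 135.]
scene lever 0.85 [297. 196.] 1099 [527. -44. 107.] [ 502. -108.   67.] [545.  70. 136.]
scene pad 0.83 [295. 192.] 1229 [528. -45. 104.] [ 502. -153.    3.] [577.  69. 136.]
scene paint_pot 0.81 [226. 250.] 442 [530. 151. 105.] [519. 131.  76.] [548. 161. 111.]
scene dark_pot 0.49 [238. 220.] 230 [615.  32.  35.] [607.  17.  10.] [632.  43.  43.]
scene figure 0.73 [275. 194.] 204 [615. -97.  24.] [ 604. -122.    4.] [646. -88.  54.]
scene squat_tin 0.49 [253. 217.] 108 [608. -18.  16.] [597. -31.  11.] [621.  -6.  19.]
side dry_box 0.57 [228. 219.] 6960 [553.  32.   9.] [ 478. -127.    5.] [644. 276.  78.]
side hatch 0.59 [217. 179.] 758 [541. 116.  76.] [498.  83.  67.] [584. 190.  78.]
side lever 0.83 [219. 206.] 470 [530. -93. 130.] [ 505. -119.   65.] [550.  78. 139.]
side pad 0.79 [218. 209.] 485 [530. -91. 130.] [ 505. -119.   20.] [549.  81. 139.]
side paint_pot 0.69 [219. 165.] 228 [539. 130. 101.] [524. 124.  80.] [555. 153. 113.]
side paint_pot 0.37 [223. 178.] 814 [542. 115.  76.] [497.  82.  64.] [585. 192.  79.]
side dark_pot 0.5 [260. 215.] 227 [625.  14.  32.] [611.   8.   9.] [641.  32.  45.]
side figure 0.75 [271. 247.] 214 [ 619. -109.   25.] [ 608. -117.    9.] [633. -94.  54.]
side figure 0.39 [220. 175.] 721 [537. 114.  76.] [497.  83.  67.] [582. 187.  78.]
side squat_tin 0.64 [258. 232.] 125 [611. -27.  18.] [599. -37.   7.] [625.  -9.  20.]
side squat_tin 0.48 [218. 167.] 216 [539. 130.  98.] [524. 124.  78.] [555. 148. 113.]
```

View pics/scene0.png

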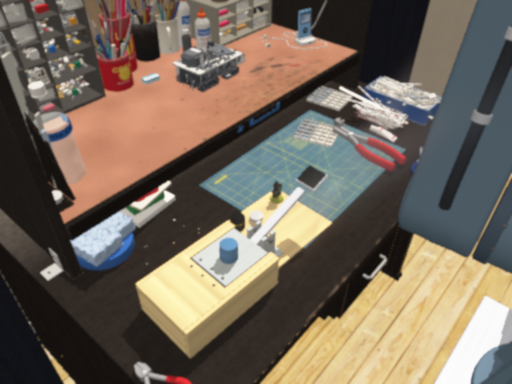

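View pics/side0.png

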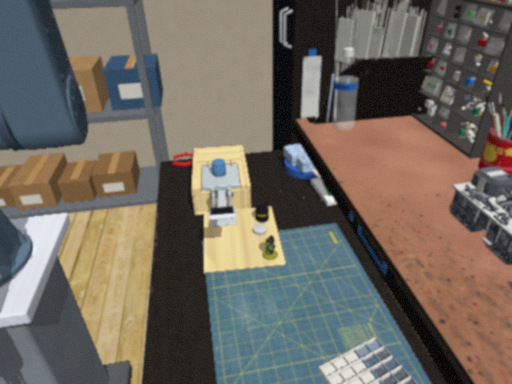

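The pot (blue, scene 228,250) stands on the hatch. The lever runs towards world -y, and the bystanders sit on the +x side of it. Next I'll fit the box frame.

```bash
python3 - <<'E'
from h import *
o=np.load("o.npz")
for c in["scene","side"]:
    P=o[c];d=o[c+"d"]
    m=(d>0)&(abs(P[...,2]-75)<6)&(P[...,0]>440)&(P[...,0]<640)&(P[...,1]>70)&(P[...,1]<330)
    m=m&cv2.dilate((o[c+"dry_box"]|o[c+"hatch"]).astype(np.uint8),np.ones((5,5)))>0
    m&=~cv2.dilate(o[c+"paint_pot"].astype(np.uint8),np.ones((5,5))).astype(bool)
    q=P[m][:,:2].astype(np.float32);r=cv2.minAreaRect(q);print(c,len(q),r,cv2.boxPoints(r).round().tolist(),np.median(P[m][:,2]))
    # edge fits
    a=q[(q[:,1]>110)&(q[:,1]<280)]
    b=np.arange(110,280,10);lo=[];hi=[]
    for y in b:
        s=a[abs(a[:,1]-y)<5]
        lo.append(s[:,0].min() if len(s) else np.nan);hi.append(s[:,0].max() if len(s) else np.nan)
    print(np.round(lo),np.round(hi))
    L=P[o[c+"lever"]&(d>0)];L=L[(L[:,2]>90)&(L[:,1]<60)]
    print("lever dir",cv2.fitLine(L[:,:2].astype(np.float32),cv2.DIST_HUBER,0,.01,.01).ravel())
    L=P[o[c+"pad"]&(d>0)];L=L[(L[:,2]>118)]; r=cv2.minAreaRect(L[:,:2].astype(np.float32));print("pad",r)
    t=P[o[c+"paint_pot"]&(d>0)];t=t[t[:,2]>108-2];print("pot top",len(t),cv2.minEnclosingCircle(t[:,:2].astype(np.float32)),np.median(t[:,2]))
E
```

```text
scene 7141 ((541.0862426757812, 184.8984832763672), (231.54083251953125, 142.9327392578125), 87.01090240478516) [[464.0, 73.0], [606.0, 66.0], [618.0, 297.0], [476.0, 304.0]] 74.07582826143334
[466. 467. 467. 468. 468. 469. 469. 470. 470. 471. 471. 473. 473. 473.
 474. 474. 474.] [606. 607. 607. 608. 609. 610. 609. 609. 610. 612. 612. 612. 613. 613.
 614. 615. 616.]
lever dir [ 1.0464496e-01  9.9450964e-01  5.2395251e+02 -5.4494503e+01]
pad ((525.2606811523438, -92.97377014160156), (44.78407287597656, 51.502254486083984), 85.98175811767578)
pot top 217 ((535.9779052734375, 143.50027465820312), 17.101816177368164) 109.8656048895408
side 1850 ((543.656494140625, 187.40548706054688), (230.57827758789062, 139.85598754882812), 86.62940216064453) [[467.0, 76.0], [607.0, 68.0], [620.0, 298.0], [481.0, 307.0]] 76.20277315467564
[472. 472. 472. 472. 472. 473. 473. 473. 474. 477. 477. 477. 478. 478.
 478. 479. 479.] [607. 609. 610. 608. 610. 612. 613. 612. 614. 613. 613. 615. 614. 616.
 614. 617. 617.]
lever dir [ 4.9163975e-02  9.9879074e-01  5.2828748e+02 -7.8248512e+01]
pad ((527.4354858398438, -97.06388092041016), (47.04612731933594, 48.91611099243164), 87.20596313476562)
pot top 91 ((538.4979858398438, 141.43556213378906), 17.37993621826172) 111.81025673439467
```

```bash
cat >> h.py <<'E'
u=np.array([.053,.9986]);v=np.array([-.9986,.053]);O=np.array([535.6,81.0])
def W(x,y,z): return np.r_[O+x*u+y*v,z]
def B(p): q=np.asarray(p)[:2]-O;return np.array([q@u,q@v,p[2]])
yaw=np.arctan2(u[1],u[0]);Q=(R.from_euler("z",yaw)*R.from_quat([1,0,0,0])).as_quat()
def pot():
    for c in["scene","side"]:
        im,d=robot.grab_frame(c);P=cloud(c,d)
        for m in robot.masks_of("paint_pot",c)[:1]:
            t=P[m["region"]&(d>0)];t=t[t[:,2]>105]
            if len(t)>20:
                (a,b),r=cv2.minEnclosingCircle(t[:,:2].astype(np.float32));print(c,round(m["p"],2),B([a,b,np.median(t[:,2])]).round(1),round(r,1))
def st():
    s=robot.sense();print(round(s["time_s"],2),B(s["ee_pos"]).round(1),s["ft_force"].round(1) if hasattr(s["ft_force"],"round") else s["ft_force"],round(s["width"],3))
E
python3 - <<'E'
from h import *
print(robot.inverse_kinematics(W(15,1.5,112),Q),robot.inverse_kinematics(W(-182,0,50),Q))
robot.clamp(20);robot.goto(W(14,1.5,220),Q);st()
robot.move_l(W(14,1.5,112),speed=100);st()
robot.move_l(W(80,1.5,112),speed=50);st();pot();snap("scene","p1")
E
```

```text
[-4.08069608e-02  2.48205114e-01  1.78317645e+00 -4.44089210e-16
  1.11021109e+00  1.22175926e-02] [-4.11043812e-01  3.30419339e-01  1.82959559e+00 -4.44089210e-16
  9.81577722e-01 -3.58019259e-01]
4.32 [ 13.2   1.2 220. ] [ 0.5  0.2 -0.2] -0.001
5.55 [ 14.    0.9 112.8] [ 0.4 -0.1  0.2] -0.005
7.02 [ 79.7   1.5 112. ] [ 0.3 -0.1  0.6] -0.002
scene 0.72 [ 70.6  24.4 109.7] 32.6
side 0.74 [ 60.4   1.5 112. ] 17.6
```

View pics/p1.png

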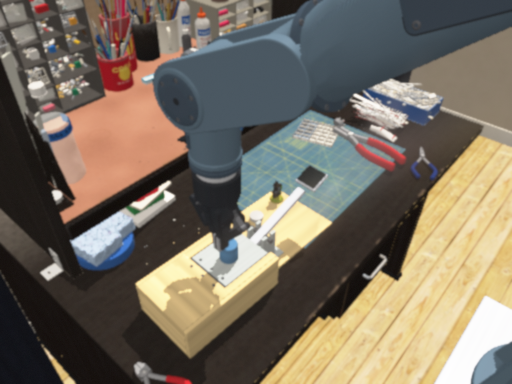

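```bash
python3 - <<'E'
from h import *
st();print(robot.sense()["ee_pos"],robot.sense()["eef_rot"],Q)
pot()
im,d=robot.grab_frame("scene");im2,d2=robot.grab_frame("side");w,_=robot.grab_frame("wrist")
a=cv2.resize(im[190:300,170:310],(400,300),interpolation=2);b=cv2.resize(im2[120:240,150:310],(400,300),interpolation=2)
top=np.hstack([a,b]);c=cv2.resize(w,(400,300));cv2.imwrite("pics/q.png",cv2.cvtColor(np.vstack([top,np.hstack([c,c*0])]),cv2.COLOR_RGB2BGR))
E
```

```text
7.27 [ 79.8   1.5 112. ] [ 0.2 -1.3 -0.9] -0.003
[538.37975254 160.79945355 112.01309057] [7.25679929e-01 6.88032441e-01 1.89114073e-05 2.03333685e-05] [0.7256031  0.68811347 0.         0.        ]
scene 0.72 [ 64.6   6.8 109.7] 14.8
side 0.78 [ 60.   -0.5 111.8] 16.2
```

View pics/q.png

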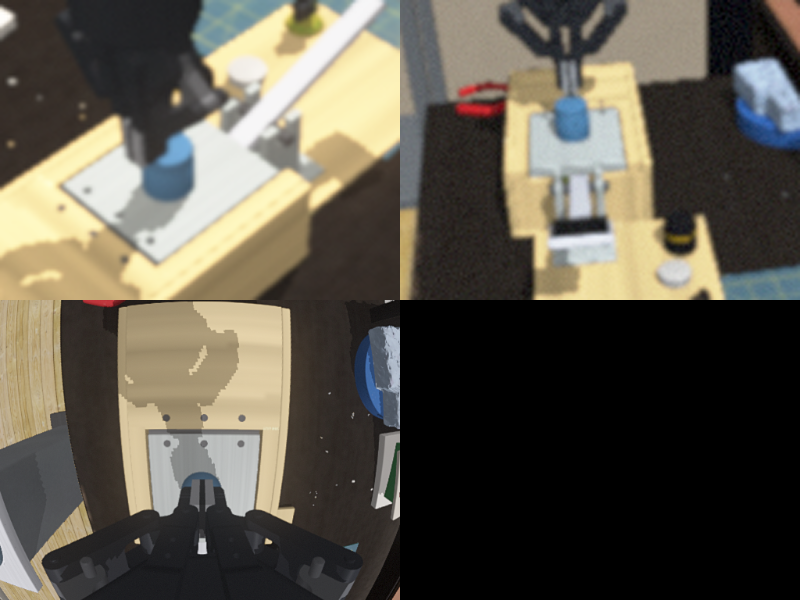

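```bash
python3 - <<'E'
from h import *
def proj(c,p):
    k=robot.camera_params(c);q=R.from_quat(k["orientation"]).as_matrix().T@(p-np.array(k["position"]));K=np.array(k["K"]);return (K@q/q[2])[:2]
off={"scene":(170,190,400/140,300/110),"side":(150,120,2.5,2.5)}
for c in off:
    a=off[c]
    for n,p in dict(tip=W(80,1.5,87),tcp=W(80,1.5,112),pottop60=W(60,1,111),pottop108=W(108,1,111),hatchrear=W(113,46,75),hatchrear2=W(113,-46,75),hf=W(5,46,75),hf2=W(5,-46,75),org=W(0,-70,75)).items():
        q=proj(c,p);print(c,n,q.round(),"crop",round((q[0]-a[0])*a[2]),round((q[1]-a[1])*a[3]))
print(np.round(robot.camera_params("wrist")["T_tool_cam"],2))
k=robot.camera_params("wrist");T=np.array(k["T_tool_cam"]);K=np.array(k["K"]);Rt=R.from_quat(robot.sense()["eef_rot"]).as_matrix();t=np.array(robot.sense()["ee_pos"])
for n,p in dict(tip=W(80,1.5,87),pottop60=W(60,1,111),pottop108=W(108,1,111),hr=W(113,46,75)).items():
    q=T[:3,:3].T@(Rt.T@(p-t)-T[:3,3]);th=np.arctan2(np.hypot(*q[:2]),q[2]);e=q[:2]/np.hypot(*q[:2])
    px=np.array([K[0,2],K[1,2]])+K[0,0]*th*e;print(n,(px*400/512).round()+[0,300])
E
```

```text
scene tip [221. 257.] crop 145 182
scene tcp [220. 247.] crop 143 156
scene pottop60 [228. 242.] crop 166 141
scene pottop108 [208. 256.] crop 109 180
scene hatchrear [224. 285.] crop 155 260
scene hatchrear2 [190. 257.] crop 58 182
scene hf [267. 252.] crop 276 168
scene hf2 [233. 227.] crop 179 101
scene org [226. 220.] crop 160 81
side tip [217. 166.] crop 169 115
side tcp [217. 157.] crop 167 93
side pottop60 [217. 161.] crop 168 104
side pottop108 [217. 153.] crop 166 82
side hatchrear [200. 165.] crop 126 113
side hatchrear2 [235. 163.] crop 213 107
side hf [200. 187.] crop 126 167
side hf2 [239. 184.] crop 221 160
side org [249. 184.] crop 247 160
[[   0.     -0.96   -0.28   70.36]
 [   1.      0.     -0.      0.26]
 [   0.     -0.28    0.96 -145.2 ]
 [   0.      0.      0.      1.  ]]
tip [202. 476.]
pottop60 [202. 513.]
pottop108 [202. 450.]
hr [147. 432.]
```

```bash
python3 - <<'E'
from h import *
for c in["scene","side"]:
    im,d=robot.grab_frame(c);P=cloud(c,d);b=P.copy();b[...,:2]=np.stack([(P[...,:2]-O)@u,(P[...,:2]-O)@v],-1)
    m=(d>0)&(abs(b[...,1])<30)&(b[...,0]>20)&(b[...,0]<140)&(b[...,2]>80)&(b[...,2]<160)
    dark=m&(im.max(-1)<80);blue=m&(im[...,2].astype(int)-im[...,0]>40)
    for n,k in("dark",dark),("blue",blue):
        q=b[k];print(c,n,len(q),np.percentile(q,[1,10,50,90,99],axis=0).round().tolist())
    for z in range(85,150,6):
        q=b[dark&(abs(b[...,2]-z)<3)];print(z,len(q),q.mean(0).round() if len(q) else"",end=" | ")
    print()
E
```

```text
scene dark 91 [[75.0, -11.0, 124.0], [79.0, -2.0, 126.0], [87.0, 14.0, 141.0], [93.0, 16.0, 159.0], [94.0, 28.0, 160.0]]
scene blue 270 [[49.0, 1.0, 81.0], [56.0, 4.0, 85.0], [69.0, 13.0, 102.0], [78.0, 19.0, 111.0], [80.0, 20.0, 112.0]]
85 0  | 91 0  | 97 0  | 103 0  | 109 0  | 115 0  | 121 3 [ 87.  13. 123.] | 127 14 [ 81.  14. 126.] | 133 19 [ 83.  14. 133.] | 139 11 [ 86.  14. 139.] | 145 10 [ 87.  14. 145.] | 
side dark 48 [[66.0, -19.0, 129.0], [67.0, -13.0, 134.0], [72.0, -2.0, 154.0], [75.0, 10.0, 160.0], [88.0, 15.0, 160.0]]
side blue 201 [[43.0, -17.0, 80.0], [45.0, -13.0, 85.0], [49.0, -1.0, 100.0], [61.0, 11.0, 112.0], [70.0, 15.0, 113.0]]
85 0  | 91 0  | 97 0  | 103 0  | 109 0  | 115 0  | 121 0  | 127 1 [ 75.  10. 128.] | 133 5 [ 73.  -3. 132.] | 139 4 [ 74.  -1. 138.] | 145 6 [ 73.  -2. 145.] |
```

```bash
python3 - <<'E'
from h import *
robot.move_l(W(80,1.5,135),speed=80);robot.move_l(W(12,1.5,135),speed=150);robot.dwell(.2);st();pot()
ims=[]
for c in["scene","side"]:
    im,d=snap(c,c+"t");P=cloud(c,d);b=P.copy();b[...,:2]=np.stack([(P[...,:2]-O)@u,(P[...,:2]-O)@v],-1)
    m=(d>0)&(abs(b[...,1])<22)&(b[...,0]>-8)&(b[...,0]<34)&(b[...,2]>82)&(b[...,2]<190)
    for z in range(85,190,8):
        q=b[m&(abs(b[...,2]-z)<4)];print(z,len(q),np.r_[q.min(0),q.max(0)].round().tolist() if len(q) else"")
    ims.append(cv2.resize(im[160:300,170:330] if c=="scene" else im[100:240,140:300],(400,350),interpolation=2))
cv2.imwrite("pics/t.png",cv2.cvtColor(np.hstack(ims),cv2.COLOR_RGB2BGR))
E
```

```text
8.96 [ 12.8   1.6 134.9] [ 0.4  0.1 -0.6] -0.004
scene 0.77 [ 63.7   3.9 110. ] 16.4
side 0.54 [ 33.1  -2.8 110.2] 31.9
85 0 
93 0 
101 0 
109 0 
117 0 
125 0 
133 2 [16.0, 7.0, 135.0, 18.0, 7.0, 136.0]
141 19 [6.0, -4.0, 138.0, 24.0, 14.0, 145.0]
149 53 [4.0, -13.0, 145.0, 24.0, 16.0, 153.0]
157 53 [5.0, -11.0, 153.0, 25.0, 16.0, 161.0]
165 46 [11.0, -12.0, 161.0, 25.0, 16.0, 169.0]
173 31 [16.0, -11.0, 169.0, 25.0, 15.0, 176.0]
181 51 [19.0, -21.0, 178.0, 27.0, 17.0, 185.0]
189 57 [3.0, -22.0, 185.0, 26.0, 21.0, 190.0]
85 0 
93 0 
101 0 
109 0 
117 0 
125 0 
133 0 
141 12 [-2.0, -6.0, 139.0, 4.0, 6.0, 145.0]
149 36 [-1.0, -14.0, 145.0, 7.0, 12.0, 153.0]
157 36 [-0.0, -14.0, 153.0, 9.0, 11.0, 160.0]
165 37 [-1.0, -12.0, 161.0, 9.0, 13.0, 168.0]
173 43 [-2.0, -13.0, 169.0, 19.0, 12.0, 177.0]
181 44 [-2.0, -20.0, 177.0, 16.0, 20.0, 185.0]
189 45 [-2.0, -21.0, 185.0, 21.0, 22.0, 190.0]
```

View pics/t.png

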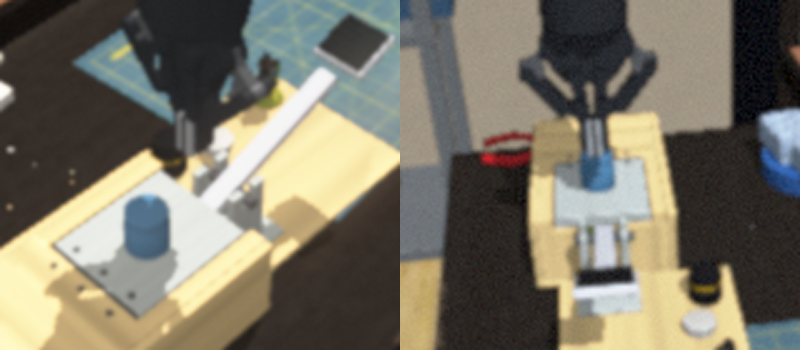

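The picture and the depth agree: the shut fingertips end about level with the reported TCP (~138 when TCP z=135), not 25 mm below it, so they passed over the pot. The pot hasn't been touched. I'll go lower and measure again.

```bash
cat >> h.py <<'E'
def tip(x):
    for c in["scene","side"]:
        im,d=robot.grab_frame(c);P=cloud(c,d);b=P.copy();b[...,:2]=np.stack([(P[...,:2]-O)@u,(P[...,:2]-O)@v],-1)
        m=(d>0)&(abs(b[...,1])<22)&(abs(b[...,0]-x)<16)&(b[...,2]>80)&(b[...,2]<190)&(im.max(-1)<130)&(im[...,2].astype(int)-im[...,0]<40)
        q=b[m];print(c,"tip",len(q),np.sort(q[:,2])[:12].round(1),q[q[:,2]<q[:,2].min()+15].mean(0).round(1))
E
python3 - <<'E'
from h import *
tip(12.5);robot.move_l(W(12,1.5,92),speed=80);robot.dwell(.2);st();tip(12.5)
E
```

```text
scene tip 302 [139.4 140.5 141.  141.  141.  141.6 141.8 142.2 142.6 142.9 143.2 143.6] [ 19.7   6.1 148. ]
side tip 193 [138.8 140.6 140.7 142.1 142.9 144.5 145.8 146.2 146.4 146.9 146.9 147.1] [ 4.300e+00 -1.000e-01  1.479e+02]
10.24 [12.   1.  92.6] [-0.1 -1.   0.4] 0.001
scene tip 454 [ 94.5  96.2  98.8  99.7 100.  100.5 100.6 100.7 102.  102.3 102.8 103.7] [ 18.6   6.9 104.7]
side tip 319 [ 95.7  99.9 101.8 101.8 102.4 104.5 105.4 105.5 105.6 106.  106.1 106.7] [  4.   -0.5 106. ]
```

```bash
python3 - <<'E'
from h import *
robot.move_l(W(12,1,85),speed=60);st()
robot.move_l(W(60,1,85),speed=50);st();pot();snap("side","s2")
E
```

```text
10.61 [12.   1.5 84.3] [-1.4 -0.4 -0.2] -0.003
11.72 [59.8  1.  84.9] [-0.5  0.6 -0.4] -0.001
scene 0.57 [ 90.1   4.  109.8] 17.2
```

```bash
python3 - <<'E'
from h import *
robot.move_l(W(100,1,85),speed=50);pot()
robot.move_l(W(138,1,85),speed=45);st();pot()
robot.move_l(W(125,1,85),speed=100);robot.move_l(W(100,1,200),speed=200);pot();st();im,d=snap("scene","p3")
E
```

```text
scene 0.68 [129.8   4.5 109.9] 16.4
14.11 [137.9   1.   84.9] [-0.5 -0.3 -0. ] -0.001
scene 0.78 [167.6   4.1 109.9] 16.8
scene 0.59 [167.5   5.5 109.9] 16.9
side 0.48 [163.7   1.6 111.6] 16.9
15.53 [100.1   2.  198.2] [-0.4  0.2  0.2] 0.002
```

View pics/p3.png

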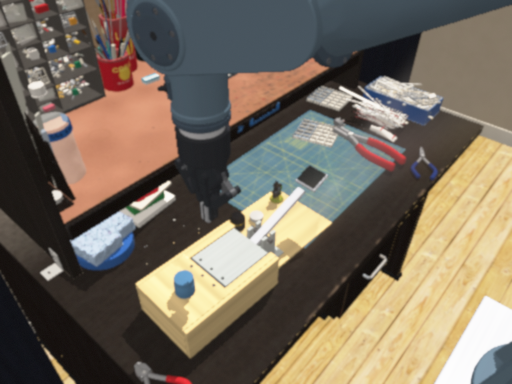

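The pot now stands upright on the fixed top, at (184,284) in the picture, box x≈165. Next is pressing the pad.

```bash
python3 - <<'E'
from h import *
robot.goto(W(-172,0,175),Q);robot.dwell(.1);st()
def pad(a): return np.array([-25-160*np.cos(a)+7*np.sin(a),68+160*np.sin(a)+7*np.cos(a)])
for a in [.36,.2,.05,-.1,-.26]:
    x,z=pad(a);robot.move_l(W(x,0,z-3),speed=60);st()
robot.dwell(.5);st();pot()
im,d=snap("scene","p4");im2,d2=snap("side","s4")
cv2.imwrite("pics/f.png",np.hstack([cv2.resize(cv2.imread("pics/p4.png")[170:350,120:340],(400,327)),cv2.resize(cv2.imread("pics/s4.png")[120:290,130:338],(400,327))]))
for c,i,dd in("scene",im,d),("side",im2,d2):
    P=cloud(c,dd);b=P.copy();b[...,:2]=np.stack([(P[...,:2]-O)@u,(P[...,:2]-O)@v],-1)
    q=b[(dd>0)&(abs(b[...,1])<40)&(b[...,0]>12)&(b[...,0]<105)&(b[...,2]>60)&(b[...,2]<160)]
    print(c,len(q),np.polyfit(q[:,0],q[:,2],1),np.percentile(q[:,2],[2,98]))
E
```

```text
16.74 [-170.7   -0.3  175.1] [ 0.3  0.1 -0. ] 0.001
17.68 [-1.722e+02 -1.000e-01  1.283e+02] [-2.1  0.9  3.5] -0.001
18.25 [-180.7   -0.3  104.1] [-1.6 -1.7  4.8] -0.002
18.8 [-1.846e+02 -1.000e-01  8.030e+01] [-0.9 -1.8  4.5] 0.002
19.35 [-1.847e+02  1.000e-01  5.610e+01] [-1.2 -1.8  3.4] 0.0
19.93 [-181.1    0.4   30.4] [-1.1 -0.2  0.9] -0.0
20.43 [-181.4    0.    30.6] [-0.2 -0.2  1.4] -0.001
scene 0.67 [166.8   4.  109.8] 17.4
scene 2106 [ -0.4853634  129.43878327] [ 79.05343643 121.31013731]Traceback (most recent call last):
  File "<stdin>", line 12, in <module>
    raise TypeError("expected non-empty vector for x")
TypeError: expected non-empty vector for x
```

View pics/f.png

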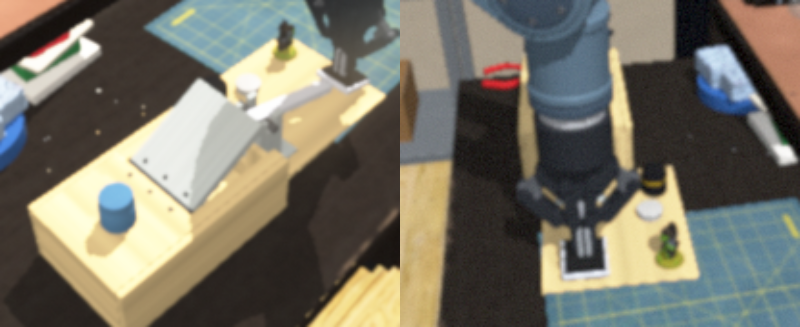

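The hatch is open about 26° (scene crop, around 200,140). The fingertips are holding the pad down, the pot is parked and the bystanders haven't moved.

```bash
python3 - <<'E'
from h import *
robot.dwell(.5);st();print(robot.sign_off())
E
```

```text
21.23 [-181.4    0.    30.6] [0.4 0.7 1.3] -0.003
the job is handed in; nothing more can be done
None
```

The pot stands upright on the fixed top at about x = 165 mm, and the lever is held down with the hatch still and open about 26°; I handed the job in at 21 s, and no verdict came back.

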